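Vent the vacuum leak-test stand and hold its test cover up

TASK

The vacuum leak test of the runway-light housing is over: let air in gently by turning the lever of the vent valve (the valve whose pipe ends in the small bronze silencer, on the side to your right as you face the stand from the robot) from shut to half way, 45 degrees, and let go of it; the pump valve on the other side stays shut. Only then take the round test cover by its bow handle and lift it straight up, level all the way, until it is about 10 cm above the housing. Finish while holding it there over the housing, steady and level, so that a colleague can look at the seal from below; leave the other things on the bench alone.

Things in the scene. Friction and masses are not known exactly. Their poses are not given: they have to be found in the camera images.
- stand: Fixed leak-test stand: grey base plate 200 x 460 x 10 mm; in its middle the ribbed cast-aluminium light housing (flange 196 mm, rim 115 mm above the bench, bore 136 mm); on each side a pipe along y, 55 mm above the bench, with a brass ball valve: vent branch to -y, pump branch to +y (with a 50 mm dial gauge, top 125 mm above the bench). Origin on the bench under the housing's centre, z up.
- rim (a point): Centre of the housing's rim, 115 mm above the bench, where the cover's seal rests; axes as stand.
- vent_stem (a point): Point on the upright turning axis of the vent valve, at the height of the middle of its lever's sleeve (91.5 mm above the bench); fixed, 185 mm from the housing's centre; axes as stand. The pipe of this branch ends in a bronze-coloured silencer, 26 mm thick and 46 mm long.
- vent_grip (a point): Middle of the black sleeve on the vent valve's lever, 75 mm out from the stem; it turns with the lever. The sleeve is 62 mm long, 20 mm wide and 10 mm thick, lies level, 91.5 mm above the bench, free space below it down to the base plate. The point's -x axis points along the lever from the stem outwards, y across the sleeve, z up.
- vent_valve (a joint): Lever angle of the vent valve, rad: 0 = shut, lever square to the pipe, pointing to the stand's -x; grows counter-clockwise from above; 0.785 = half way; 1.571 = fully open, lever in line with the pipe, pointing away from the housing. Stops at both ends; stays where it is left, dry friction 0.25 N m (about 3.5 N at the sleeve). Starts within 0.07 of shut.
- pump_valve (a joint): Lever angle of the pump valve (same make of valve, on the stand's +y branch, pipe ending in a bare steel hose coupling): 0 = shut, lever pointing to the stand's +x. It is shut, within 0.05, and stays so.
- cover: Round test cover, loose, lying on the housing's rim: aluminium disc 176 mm across, 8 mm thick; under it a flat black rubber seal 166 mm across, 3 mm thick, and a spigot 124 mm across reaching 6 mm into the bore. Origin at the centre of the seal's underside, z up, x along its bow handle. 0.45 to 0.75 kg, balanced about its centre.
- cover_grip (a point): Middle of the cover's bow handle: a round steel bar of 12 mm diameter, 100 mm long between its two posts, along the cover's x; 51 mm above the cover's origin, with its lower side 34 mm above the disc.
- screwdriver: Bystander: screwdriver with blue handle, 190 mm long, lying in front of the stand (robot side). Origin under its middle, x along it.
- spanner: Bystander: steel spanner, 170 mm long, lying behind the stand. Origin under its middle, x along it.
- tester: Bystander: white pocket tester 85 x 48 x 20 mm, in front of the vent valve. Origin under its middle, x along it.
- seal_box: Bystander: cardboard box of seals 70 x 100 x 45 mm, in front of the pump valve (robot side). Origin under its middle.
- multimeter: Bystander: orange and black multimeter 180 x 88 x 50 mm, right of the stand. Origin under its middle, x along it.
- squeeze_pump: Bystander: hand vacuum pump, pistol-shaped, about 190 x 120 x 36 mm, right of the stand. Origin on the bench under its barrel, x along the barrel.
- light_top: Bystander: the light's own upper casting, an aluminium disc 160 mm across and 24 mm high with two dark prism windows and no handle, left of the stand. Origin under its centre.
Not all that is in view belongs to the job. Of the things like the cover, leave any that is purple; of the rest the larger one is meant.

How it is judged (in metres and radians):
On the way, in this order (a step that is already met when the one before it is completed fails the run):
1. the vent valve stands half open (45 degrees, within about 12) and its lever has been let go, the cover still on the rim (value of joint vent_valve between 0.58 and 0.99 rad and contact force between the fingers and vent_valve below 0.3 N and z of cover in the frame of rim below 0.006 m), for 0.3 s.
2. the cover is in the air, level, 6 to 15 cm above the rim and over the housing (z of cover in the frame of rim between 0.06 and 0.15 m and angle between cover's own z axis and vertical below 0.087 rad and horizontal distance between cover and rim below 0.04 m), for 0.2 s.
At the end, for the whole second after the job is handed in: Fingers hold the cover clear of the stand, its seal 60 to 150 mm above the rim, within 40 mm of the housing's axis, level within 5 degrees and still (under 20 mm/s, 0.1 rad/s); the vent valve stands at 0.58 to 0.99 rad (45 degrees within 12) and the pump valve is shut (under 0.15 rad) (all of step 2 and value of joint vent_valve between 0.58 and 0.99 rad and contact force between the fingers and cover above 1 N and contact force between cover and stand below 0.2 N and linear speed of cover below 0.02 m/s and angular speed of cover below 0.1 rad/s and value of joint pump_valve below 0.15 rad); the arm keeps its last pose, push and grip.
It fails at once if the cover is raised while the vent valve is still shut (z of cover in the frame of rim above 0.006 m and value of joint vent_valve below 0.5 rad).
It fails at once if the cover is tipped by more than 14 degrees (angle between cover's own z axis and vertical above 0.25 rad).
It fails at once if the pump valve is opened (value of joint pump_valve above 0.2 rad).
It fails at once if another thing on the bench is shifted by more than 30 mm (distance of any of screwdriver, spanner, tester, seal_box, multimeter, squeeze_pump, light_top from where it was at the start of the episode above 0.03 m).
It also fails if it takes over 48 s, if anything falls off the work surface, if the arm or the gripper's body presses on something with over 40 N, if the wrist force passes 120 N, or if a joint passes its speed limit or range.

ROBOT

A 7-joint arm with a two-finger parallel gripper is mounted at the origin on the work surface. World frame = base frame: x ahead of the robot, y to its left, z up, the work surface at z = 0. Lengths are in mm, angles in rad, forces in N, time in s.
With the tool pointing down it reaches from about 400 to 925 mm from the base axis. Payload 4.1 kg.
Tool frame: the origin (TCP) lies at the very end of the fingers, on their centre line; the grasp point (between the pads) lies grip_depth behind it (grip_depth is the distance from the TCP to the grasp point, in mm); z points along the fingers, x is the direction in which the jaws open and shut, and the axes are right-handed (so a half turn about z gives the same grasp; the last joint's range is limited). The gripper opens to 85 mm and grips with 20 to 120 N. Pads are 22 mm wide; open, the fingers measure 114 mm over their backs; the gripper's body (76 mm by 85 mm) begins 54 mm behind the grasp point. The pads swing forward as they close: fully open they stand 13 mm farther back than shut.
Start: joints at [1.032, 0.398, 0.045, 1.537, -0.019, 1.207, -0.051], TCP at [276.783, -588.162, 231.347] pointing down, gripper open.
Joint ranges: [-2.82, 2.82], [-0.49, 2.23], [-1.37, 1.46], [0, 2.46], [-1.36, 4.5], [0.23, 2], [-2.94, 2.94]. Speed limits (rad/s): [2.57, 2.57, 3.14, 3.14, 3.14, 3.14, 3.14].

INTERFACE

Orientations are given as a unit quaternion [x, y, z, w].
In Python, from rig import move_pose, move_linear, move_joints, gripper_to, sleep, ik, capture, camera_model, IKError, job_done, current_time, current_joint_positions, current_joint_velocities, current_tau, current_ee_pos, current_eef_rot, current_wrist_force, current_wrist_torque, current_opening, grip_depth gives the robot as it stands. Calls block until the motion is done:
- move_pose(position, orientation): joint-space move of the TCP to a pose.
- move_linear(position, ori=None, max_speed=150): straight line of the TCP; ori=None keeps the orientation; max_speed is the mean speed in mm/s.
- move_joints(angles): joint-space move.
- gripper_to(opening, strength=None): finger opening in mm; strength is the grip in N (None keeps the last); returns when the fingers have stopped.
- sleep(seconds).
- ik(position, orientation): joint angles nearest the present ones, or None.
- capture(name): name is "scene" or "top"; returns (picture, depth): 400x640x3 uint8, blue, green, red; 400x640 float32, mm along the optical axis (not along the pixel's ray), 0 where there is no reading.
- camera_model(name): a dict with "camera_matrix" (3x3 intrinsics, pixels), "position" and "rotation" of the camera in the world. Camera axes: x right, y up, looking along -z (the intrinsics and any distortion apply to the point x, -y, -z); pixel columns grow to the right and rows downward; lengths in mm; the calibration is good to about 2 mm. A picture is of the moment at which its call begins. camera_model takes no time and is no camera call.
A pose or a line that the arm cannot do raises IKError and nothing moves.
- job_done(): hands the job in, once; it reports no verdict.
Readings, each from a call of its own:
- current_time(): time.
- current_joint_positions(): joint angles.
- current_joint_velocities(): joint speeds.
- current_tau(): joint torques, N m.
- current_ee_pos(): TCP position.
- current_eef_rot(): TCP orientation.
- current_wrist_force(): force on the tool from outside, world axes, zero at the start.
- current_wrist_torque(): the same for the moment, N m.
- current_opening(): finger opening in mm.
Only numpy, scipy, OpenCV 4.12 (cv2) and the standard library are available. Lean on these libraries where they do the work, as an engineer would, in place of code of your own. Each camera call takes 0.05 s, during which the arm holds its last target. There are 200 camera calls.

## Working session

There is one attempt and no reset: what is moved stays moved. The work goes in short steps, each a Python script; the robot and the scene stay as the last script left them, time stands still between calls to the robot, and variables do not carry over. Pictures are saved under pics/ and viewed, on a budget of 10 in all, crops included, one or two more only if the job needs it, and the job is handed in when it is done.

```bash
ls; mkdir -p pics
cat > h.py <<'E'
import numpy as np, cv2
from rig import *
def cloud(name):
    im,d=capture(name); m=camera_model(name); K=np.array(m["camera_matrix"])
    v,u=np.mgrid[:400,:640]; d=d.astype(float)
    P=np.stack([(u-K[0,2])/K[0,0]*d,-(v-K[1,2])/K[1,1]*d,-d],-1)
    W=P@np.array(m["rotation"]).T+np.array(m["position"]); W[d==0]=np.nan
    return im,W
E
python3 - <<'E'
from h import *
for n in("scene","top"):
    im,W=cloud(n); m=camera_model(n); print(m)
    cv2.imwrite(f"pics/{n}0.png",im); np.save(n+"0.npy",W)
print(grip_depth() if callable(grip_depth) else grip_depth,current_eef_rot(),current_time())
E
```

```text
picsTraceback (most recent call last):
  File "<stdin>", line 3, in <module>
  File "h.py", line 7, in cloud
    W=P@np.array(m["rotation"]).T+np.array(m["position"]); W[d==0]=np.nan
      ~^~~~~~~~~~~~~~~~~~~~~~~~~~
ValueError: matmul: Input operand 1 has a mismatch in its core dimension 0, with gufunc signature (n?,k),(k,m?)->(n?,m?) (size 4 is different from 3)
```

```bash
sed -i 's/np.array(m\["rotation"\]).T/R.from_quat(m["rotation"]).as_matrix().T/; 1a from scipy.spatial.transform import Rotation as R' h.py
python3 - <<'E'
from h import *
for n in("scene","top"):
    im,W=cloud(n); m=camera_model(n); print(m)
    cv2.imwrite(f"pics/{n}0.png",im); np.save(n+"0.npy",W)
print(grip_depth() if callable(grip_depth) else grip_depth,current_eef_rot(),current_time())
E
```

```text
{'camera_matrix': array([[499.69440166,   0.        , 324.02276514],
       [  0.        , 499.69440166, 196.20076365],
       [  0.        ,   0.        ,   1.        ]]), 'position': array([1371.79154556,  953.44187789, 1497.08640702]), 'rotation': array([0.12222193, 0.33383909, 0.87235432, 0.33557593])}
{'camera_matrix': array([[406.86767975,   0.        , 323.08498481],
       [  0.        , 406.86767975, 203.74872538],
       [  0.        ,   0.        ,   1.        ]]), 'position': array([ 322.07765231,   14.88428098, 1373.87734427]), 'rotation': array([ 0.07201564, -0.06761471, -0.70234117,  0.7049531 ])}
18.700000000000003 [ 8.44360354e-01 -5.35775161e-01 -6.60213649e-04 -3.65793656e-04] 0.15
```

View pics/top0.png

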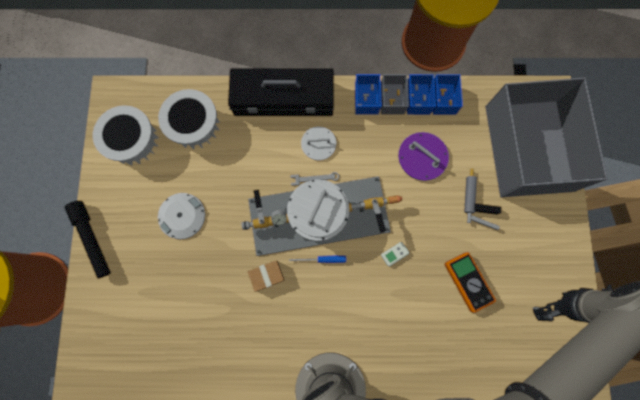

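View pics/scene0.png

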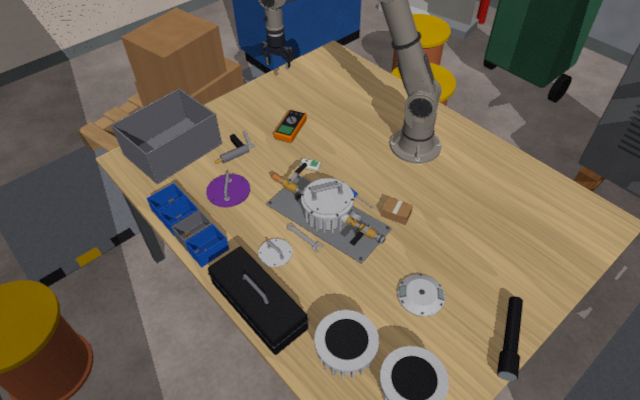

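Run:
```python
from h import *
for n in("top","scene"):
    W=np.load(n+"0.npy"); im=cv2.imread(f"pics/{n}0.png"); hsv=cv2.cvtColor(im,cv2.COLOR_BGR2HSV)
    x,y,z=np.moveaxis(W,-1,0)
    reg=(abs(x-560)<250)&(abs(y-20)<300)
    c=(abs(z-126)<5)&(np.hypot(x-550,y-20)<120)&(hsv[...,2]>120); 
    print(n,"disc n",c.sum())
    (cx,cy),rad=cv2.minEnclosingCircle(W[c][:,:2].astype(np.float32)); print("circle",cx,cy,rad,"mean",W[c].mean(0))
    h=(z>155)&(z<182)&(np.hypot(x-cx,y-cy)<80); P=W[h]; 
    if len(P)>3:
        p=P[:,:2]; e=np.linalg.svd(p-p.mean(0))[2][0]; t=(p-p.mean(0))@e
        print("handle",len(P),P.mean(0),"mid",p.mean(0)+e*(t.max()+t.min())/2,np.ptp(t),"dir",np.degrees(np.arctan2(e[1],e[0])))
    b=(abs(z-10)<5)&reg&(abs(y-cy)<280)&(abs(x-cx)<200)
    k,l=cv2.connectedComponents(b.astype(np.uint8)); 
    p=W[b][:,:2].astype(np.float32); 
    # keep greys
    g=b&(hsv[...,1]<60); 
    n_,lab,st,_=cv2.connectedComponentsWithStats(g.astype(np.uint8)); 
    for i in range(1,n_):
        if st[i,4]>60: print("plate",st[i],cv2.minAreaRect(W[lab==i][:,:2].astype(np.float32)))
    s=(z>75)&(z<105)&(hsv[...,2]<70)&reg
    n_,lab,st,_=cv2.connectedComponentsWithStats(s.astype(np.uint8))
    for i in range(1,n_):
        if st[i,4]>8:
            Q=W[lab==i]; print("dark",st[i],Q.mean(0),cv2.minAreaRect(Q[:,:2].astype(np.float32)))
im=cv2.imread("pics/top0.png")[165:270,230:420]; cv2.imwrite("pics/c1.png",cv2.resize(im,None,fx=4,fy=4,interpolation=2))
```

```text
top disc n 2121
circle 555.99267578125 42.57954025268555 92.40885162353516 mean [557.50127664  39.27972234 125.43861687]
handle 143 [557.66192917  39.41166153 169.8418599 ] mid [558.4099959   39.07698893] 111.05420616033638 dir 155.8970529311661
plate [290 173  47  13 154] ((688.8909301757812, 59.640464782714844), (37.926719665527344, 157.30130004882812), 7.070614814758301)
plate [336 176  47  28 730] ((642.5756225585938, -101.31845092773438), (80.72185516357422, 151.3505401611328), 10.35355281829834)
plate [261 190  34  27 465] ((596.1817016601562, 175.85435485839844), (74.43682098388672, 117.6887435913086), 9.798982620239258)
plate [249 198  10  22 129] ((580.1842041015625, 262.8561706542969), (73.78825378417969, 25.612018585205078), 10.361523628234863)
plate [380 205  11  28 112] ((545.1155395507812, -185.72349548339844), (92.34353637695312, 21.71145248413086), 8.881889343261719)
plate [ 253  208  129   48 2119] ((504.7798156738281, 46.76939392089844), (98.61656188964844, 425.4483642578125), 10.475885391235352)
dark [254 190   8  18  86] [593.09566491 234.8191353   95.5093318 ] ((
[... 674 characters left out ...]
575] ((601.0767211914062, 47.594482421875), (122.18478393554688, 462.7389221191406), 11.449554443359375)
plate [352 206  40  30 301] ((462.1454772949219, 166.09149169921875), (60.70427703857422, 177.47987365722656), 12.753695487976074)
plate [287 224  37  28 157] ((689.37451171875, 57.6729621887207), (37.3895149230957, 169.63543701171875), 4.945324897766113)
dark [295 163  12  11  47] [ 522.13759705 -156.45201279   97.82080595] ((520.3817749023438, -156.4265594482422), (57.09144973754883, 22.80182647705078), 6.014553070068359)
dark [350 232  14  13  78] [598.38556542 237.40337004  96.50018117] ((597.251708984375, 236.4474639892578), (61.564056396484375, 21.2853946685791), 10.173108100891113)
```

View pics/c1.png

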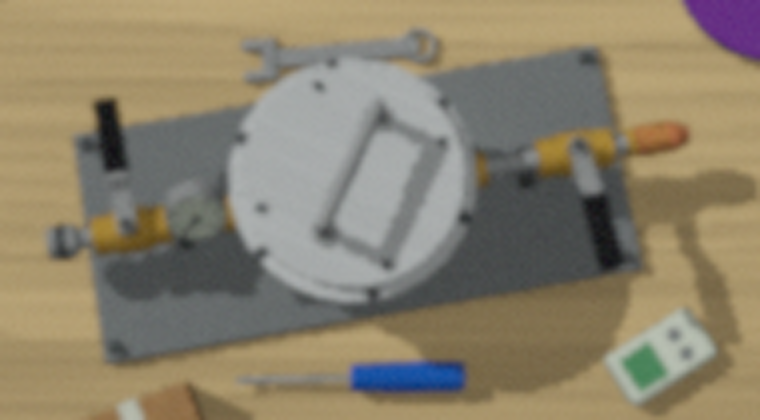

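```bash
cat >> h.py <<'E'
S=np.array([592,-140.5]); YAW=10.4
def q(a): return (R.from_euler('z',a,degrees=True)*R.from_euler('x',180,degrees=True)).as_quat()
def lev(t,r,z):  # pose at lever angle t deg (abs), radius r
    a=np.radians(180+YAW+t); return [S[0]+r*np.cos(a),S[1]+r*np.sin(a),z]
gd=lambda: grip_depth() if callable(grip_depth) else grip_depth
E
python3 - <<'E'
from h import *
for k in (90,-90):
    print([np.round(j,2) if (j:=ik(lev(t,76,z),q(YAW+t+k))) is not None else None for t in(3,45) for z in (75,200)])
for a in (65.4,-114.6):
  for z in (147,260):
    j=ik([558.8,41.5,z],q(a)); print(a,z,None if j is None else np.round(j,2))
print(R.from_quat(current_eef_rot()).as_matrix()[:,0])
t=current_time(); gripper_to(44); print(gd(),current_time()-t,current_opening())
E
```

```text
[array([ 0.72,  0.44, -0.62,  1.94,  0.33,  0.87,  1.73]), array([ 0.74,  0.28, -0.62,  1.82,  0.18,  1.1 ,  1.86]), array([ 1.1 ,  0.73, -1.16,  1.83,  0.76,  1.11,  2.21]), array([ 1.12,  0.53, -1.15,  1.71,  0.51,  1.24,  2.38])]
[array([ 0.38,  0.39, -0.19,  1.95,  0.1 ,  0.82, -1.21]), array([ 0.39,  0.24, -0.2 ,  1.83,  0.05,  1.08, -1.17]), array([ 0.48,  0.46, -0.26,  1.84,  0.15,  0.86, -0.45]), array([ 0.49,  0.32, -0.25,  1.73,  0.09,  1.11, -0.4 ])]
65.4 147 [ 0.39  0.38 -0.68  1.83  0.28  1.02  0.75]
65.4 260 [ 0.41  0.27 -0.68  1.7   0.18  1.23  0.83]
-114.6 147 [ 0.15  0.34 -0.37  1.84  0.14  0.99 -2.28]
-114.6 260 [ 0.21  0.24 -0.43  1.71  0.1   1.22 -2.25]
[ 0.42588908 -0.90477413 -0.00150688]
18.700000000000003 0.48329999999999995 44.488502884169186
```

Run:
```python
from h import *
t0=3
move_pose(lev(t0,76,170),q(YAW+t0-90)); print(current_time(),current_ee_pos())
move_linear(lev(t0,76,76)); print(current_time(),current_wrist_force())
im,W=cloud("top"); cv2.imwrite("pics/c2.png",cv2.resize(im[165:270,320:460],None,fx=5,fy=5,interpolation=2))
gripper_to(10,25); print(current_time(),current_opening(),current_wrist_force(),current_wrist_torque())
```

```text
2.4417 [ 517.92989889 -159.57836213  170.14124802]
3.2167 [ 0.4223749  -0.9059308   0.14184201]
3.6 18.843289693283147 [-0.70266783  0.18457954  5.5719831 ] [-0.00107745  0.10196103  0.02717781]
```

View pics/c2.png

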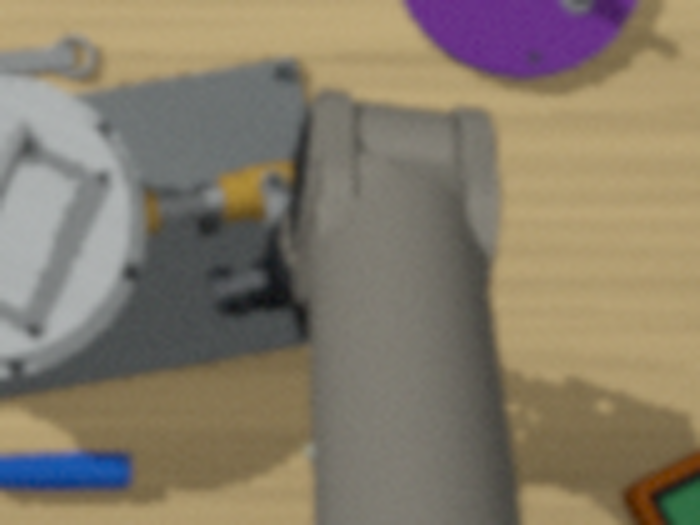

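The gripper hides the sleeve here, but the 18.8 mm opening matches its 20 mm width, so I'll swing it now.

Run:
```python
from h import *
for t in range(10,46,7):
    move_linear(lev(t,76,76),q(YAW+t-90),max_speed=60); print(t,round(current_time(),2),current_opening(),np.round(current_wrist_force(),1))
gripper_to(44); print(current_wrist_force(),current_time())
move_linear(lev(45,76,180)); 
move_pose([558.8,41.5,260],q(65.4)); 
print(current_time(),current_joint_positions())
im,W=cloud("top"); cv2.imwrite("pics/c3.png",cv2.resize(im[165:270,230:420],None,fx=4,fy=4,interpolation=2)); np.save("t3.npy",W)
im,W=cloud("scene"); cv2.imwrite("pics/c4.png",cv2.resize(im[120:260,230:420],None,fx=4,fy=4,interpolation=2)); np.save("s3.npy",W)
hsv=cv2.cvtColor(im,cv2.COLOR_BGR2HSV)
x,y,z=np.moveaxis(W,-1,0)
s=(z>85)&(z<105)&(hsv[...,2]<70)&(abs(x-560)<100)&(y<-110)&(y>-260); print(s.sum(),W[s].mean(0) if s.any() else 0, lev(45,75,91))
```

```text
10 3.91 19.10640977048764 [-1.3 -0.   6.6]
17 4.22 19.268040352104055 [-1.3  0.8  6.5]
24 4.53 19.36363059974248 [-1.4  1.   7.9]
31 4.83 19.793930214153676 [-2.   1.8  8.9]
38 5.14 19.106421854326822 [-2.6  2.   8.4]
45 5.45 19.47516919207402 [-2.9  3.   8.5]
[-0.18851326 -0.41742745  0.03729959] 5.8083
7.7917 [ 0.48088885  0.28603783 -0.7677329   1.70069681  0.20887875  1.24101286
  0.80372684]
34 [ 550.58796356 -204.79993514   97.06266872] [np.float64(549.4117191210174), np.float64(-202.23522764008314), 91]
```

View pics/c4.png

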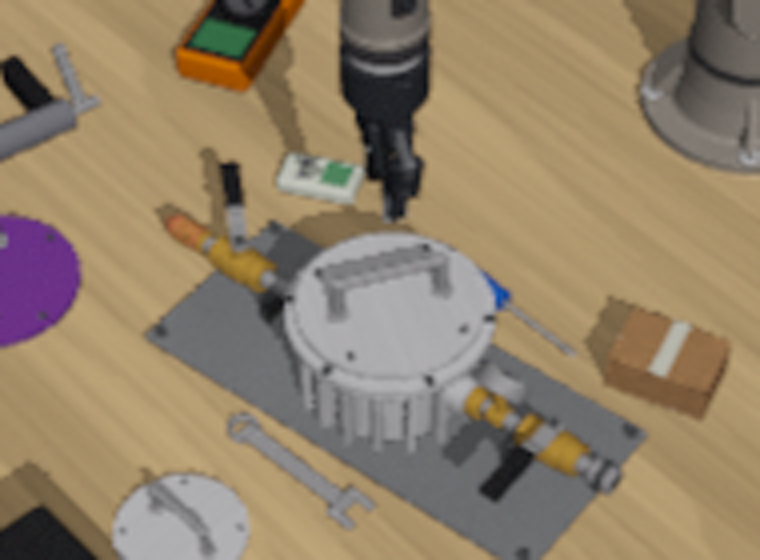

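Run:
```python
from h import *
move_linear([558.8,41.5,148.5],max_speed=100); print(current_time(),current_wrist_force())
gripper_to(5,30); print(current_opening(),current_wrist_force(),current_wrist_torque())
gripper_to(5,90); sleep(.2); print(current_time(),current_opening(),current_wrist_force(),current_wrist_torque())
im,W=cloud("scene"); cv2.imwrite("pics/c5.png",cv2.resize(im[120:260,230:420],None,fx=4,fy=4,interpolation=2))
```

```text
9.1583 [ 0.39034558 -0.27230194  0.2461818 ]
11.109640616010656 [-2.95472995 -2.60502464  4.50698107] [-0.51343697  0.52521329  0.04361984]
9.9667 9.02376384507983 [-2.49824874 -1.72755102  6.03255848] [-0.5342033   0.55804959  0.08124079]
```

View pics/c5.png

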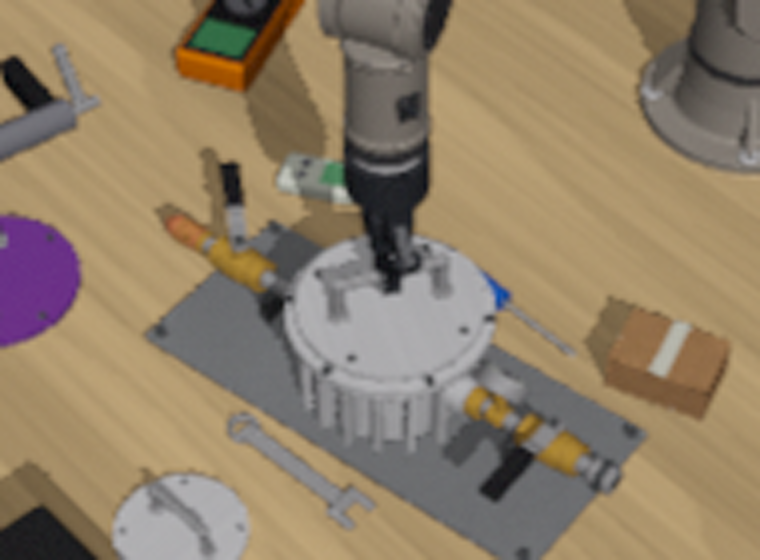

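Run:
```python
from h import *
def tilt(tag):
    im,W=cloud("scene"); hsv=cv2.cvtColor(im,cv2.COLOR_BGR2HSV)
    x,y,z=np.moveaxis(W,-1,0); zt=current_ee_pos()[2]-22
    c=(abs(z-zt)<14)&(np.hypot(x-558.8,y-41.5)<84)&(hsv[...,2]>110)
    P=W[c]; m=np.median(P,0)
    for _ in range(3):
        A=np.c_[P[:,:2]-m[:2],np.ones(len(P))]; k=np.linalg.lstsq(A,P[:,2],rcond=None)[0]; r=P[:,2]-A@k; P=P[abs(r)<max(2.5*r.std(),1)]
    print(tag,round(current_time(),2),len(P),"tilt deg",np.degrees(np.arctan(np.hypot(*k[:2]))),"slopes",k[:2],"z",k[2],"mean",P.mean(0),"open",current_opening(),np.round(current_wrist_force(),1),np.round(current_wrist_torque(),2)); return im
tilt("rest")
move_linear([558.8,41.5,163],max_speed=25); tilt("15mm")
move_linear([558.8,41.5,248.5],max_speed=50); sleep(1); im=tilt("100mm"); print(current_ee_pos())
cv2.imwrite("pics/c6.png",cv2.resize(im[100:260,230:420],None,fx=3.5,fy=3.5,interpolation=2))
```

```text
rest 10.07 957 tilt deg 0.23451075134067687 slopes [ 0.00090078 -0.00399266] z 127.16667674744544 mean [567.70269577  51.59193541 127.16541764] open 8.842650362545331 [-2.9 -3.3  6.2] [-0.56  0.48  0.07]
15mm 10.85 945 tilt deg 0.16155151002618262 slopes [ 0.00207937 -0.00190432] z 140.7343380671169 mean [568.16199276  51.91890044 140.76020529] open 8.870986443322728 [-0.3  0.6 -6.9] [-0.04 -0.02  0.04]
100mm 13.76 988 tilt deg 0.026441918807504447 slopes [ 0.00039333 -0.0002414 ] z 226.5799519057816 mean [568.32003484  51.34406101 226.55823763] open 8.883773280870374 [ 1.5  0.5 -7.4] [-0.01 -0.02 -0.04]
[558.81043602  41.5057821  248.50911823]
```

View pics/c6.png

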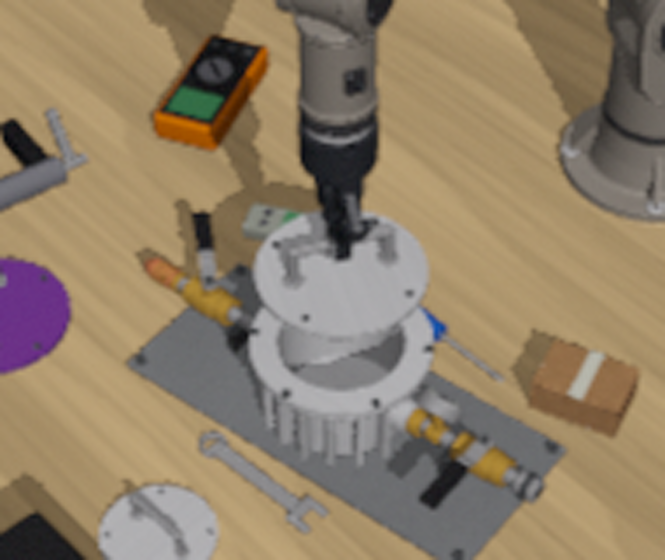

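The picture shows the cover hanging level about 100 mm above the open housing. The vent lever is half way at (203,240), the pump lever is still shut and the other things haven't moved.

```bash
python3 -c "
from h import *
print(job_done(),current_time(),current_wrist_force(),current_opening())"
```

```text
the job is handed in; nothing more can be done
the job is handed in; nothing more can be done
```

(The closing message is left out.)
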